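Hang a keyhole change plate on a jig's two headed studs and slide it home

ROBOT

A 6-joint arm with a two-finger parallel gripper is mounted at the origin on a cart in front of the work surface, level with it; the furniture and walls round the work are solid. World frame = base frame: x ahead of the robot, y to its left, z up, the work surface at z = 0. Lengths are in m, angles in rad, forces in N, time in s.
With the tool pointing down it reaches from about 0.35 to 0.775 m from the base axis. Payload 5.5 kg.
Tool frame: the origin (TCP) lies between the finger pads; the fingertips stand 19 mm ahead of it and the grasp point (between the pads) is the TCP; z points along the fingers, y is the line along which they close (so a half turn about z gives the same grasp; the last joint's range is limited). The gripper opens to 85 mm and grips with 20 to 120 N. Pads are 22 mm wide; open, the fingers measure 114 mm over their backs; the gripper's body (76 mm by 85 mm) begins 54 mm behind the grasp point. The pads swing forward as they close: fully open they stand 13 mm farther back than shut.
Start: joints at [-1.349, 0.313, 0.046, 1.304, 0, 1.431], TCP at [0.204, -0.538, 0.25] pointing down, gripper open.
Joint ranges: [-2.76, 2.76], [-0.86, 1.69], [-1.03, 1.26], [-2.2, 2.34], [-1.47, 1.5], [-3.14, 3.14]. Speed limits (rad/s): [2.57, 2.57, 3.14, 3.14, 3.14, 3.14].

INTERFACE

Orientations are given as a unit quaternion [x, y, z, w].
In Python, from bench import monitor, grab_frame, ctrl, finder gives the robot as it stands. The module is installed in compiled form; this text tells all that it offers.
- The arm moves only by the shell command python3 -m pendant 'ROWS'. ROWS is text: rows parted by semicolons, each of 7 numbers parted by spaces: the shift along the tool's x, y, z in mm, then the turn, a rotation vector about the tool's x, y, z in degrees, then the closure, from 0 (fully open) to 1 (shut). In form: x y z ax ay az hand; .... A call has exactly 8 rows; each row is the pose to reach, as a shift and turn from the pose commanded when the call began, along the tool's axes at that moment; what a row does not reach only later rows make up. A row lasts 1/10 s, in which the tool goes at most 50 mm and 8.59 degrees, less where a joint would pass 70% of its speed; a pose out of reach is approached as far as the arm can. A call with a gripper value outside its range is refused whole. The fingers move at their own pace and stop on an object; the grip force is fixed at half the most. Time passes only in rows, so rows that repeat a pose let the fingers close, or fill a call up. It gives the time, the measured TCP pose, the force, the opening and the grip force at its end, in the units of the state.
- monitor.state(): the state, without advancing time (a new reading comes with each control period).
- grab_frame(name): name is "side" or "top" or "wrist"; returns a dict with "img" (420x560x3 uint8, red, green, blue), "fx", "fy", "cx", "cy" (pixels), "k1" (the pictures are not rectified: a ray, as slopes to the right and down, at radius r is drawn at 1 + k1 r^2 times it, then the intrinsics apply), "rvec" (rotation vector, rad) and "tvec" (3), from world to camera coordinates, as OpenCV has them; the wrist camera has in their place "T_tool_cam" (4x4, takes a point from camera to tool coordinates, whose origin is the TCP and whose axes are the flange's). Camera axes: x right, y down, z forward; pixel columns grow to the right and rows downward; lengths in m; the calibration is good to about 2 mm. A picture is of the moment at which its call begins: read the wrist's pose just before it. There is no depth.
- ctrl.job_done(): hands the job in; it is judged then, once.
Trained networks look in a picture, given as the dict that the camera call returned (one of the last four; its "shot" number tells which), for a name from the list of things; names that differ only in an ending like _2 or _b are one class to them, and where a whole thing is asked for, a point or a joint stands for the part that bears it (a point fixed in the world has none). Each returns a list of dicts, best first, with "conf" (0 to 1); they miss things now and then, are a little off and sometimes report something else, mostly with a low value. They report only what shows in the picture. A call takes as long as a camera call. They do not tell look-alikes from the thing itself.
- finder.boxes_of(label, picture): "uv" ([column, row] in pixels, amid what is visible of it).
- finder.masks_of(label, picture): "mask" (420x560 bool, what is visible of it) and "uv" ([column, row] in pixels, amid what is visible of it).
The state is a dict: "time": time; "qpos": joint angles; "joint_velocities": joint speeds; "tau": joint torques, N m; "ee_pos": TCP position; "ee_rot": TCP orientation; "contact_force": force on the tool from outside, world axes, zero at the start; "torque": the same for the moment, N m; "grip_width": opening from 0.0 (shut) to 1.0 (fully open); "finger_force": force on a finger pad.
Only numpy, scipy, OpenCV 4.12 (cv2) and the standard library are available. Lean on these libraries where they do the work, as an engineer would, in place of code of your own. Each camera call takes 0.05 s, during which the arm holds its last target. There are 200 camera calls.

TASK

Fit the aluminium change plate to the blue jig base: hang it with both keyholes over the two headed studs together, red-striped edge to the back as it lies, let it down flat on the bed, then slide it to the back until the slot ends stop against the studs, so that the heads lock it and the red plunger behind it is pushed in, and let go. The bed with the studs is clamped at a setting nobody wrote down, so feel for the studs gently, never pressing or pushing the plate hard against the jig (40 N at most). Leave the other things on the bench where they are.

Things in the scene. Friction and masses are not known exactly. Their poses are not given: they have to be found in the camera images.
- plate_grip (a point): Centre of the plate's black grip, 22.5 mm above the plate's underside. Axes are the plate's: z up, x towards the edge with the red stripe, y along the plate. The grip is a solid upright bar in the middle of the plate, 16 mm thick (x), 70 mm long (y), its top 40 mm above the plate's underside; it is taken from above across its 16 mm.
- plate_foot (a point): Centre of the change plate's underside, same axes as plate_grip. With the studs in the windows it is right over the middle between the studs; sliding it about 14 mm towards base +x then brings the slot ends against the stud necks. When fitted, plate x points along base x.
- change_plate: Aluminium plate 80 (x) x 150 (y) x 5 mm, 0.45 kg, origin at the centre of its underside, flat on the bench at the start, red stripe along its +x edge. Two keyholes, at plate y = +50 and -50 mm: a 13 mm window centred at plate x = 0, and from it a 6.5 mm wide slot towards -x, ending 16.25 mm from the window's centre. Brass bushes are decoration.
- jig_base: Blue slab fixed to the bench, 158 (x) x 200 (y) x 12 mm, from x = -64 to +94 mm of its origin, which lies on the bench surface; z up, +x is its back. On it a steel bed 120 x 170 mm, flat top 22 mm above the bench, flanked by side guides of that height. The bed carries two studs and, at its back, the plunger in a housing 7 mm high.
- stud_mid (a point): Point fixed in the jig base, 34 mm above its origin, level with the stud tops; axes of the base. The bed does not give, but is clamped at an unknown setting along base x: the middle between the two studs lies anywhere from 14 mm in front of (-x) to 14 mm behind (+x) this point, and this offset is not measured. Sideways (y) and in direction it is exact.
- bed_top (a point): Point fixed in the jig base, level with the bed's flat top (22 mm above the bench), 12 mm straight below stud_mid. The studs stand 100 mm apart, at base y = +50 and -50 mm: neck 4.5 mm thick, round head 10 mm wide with a slightly bevelled rim, head underside 7.5 mm and top 12 mm above the bed.
- home_plunger (a joint): Red spring plunger on the bed behind the plate, pushed towards base +x by the plate's back edge. 0 = out, in metres; it touches the plate after about 6 mm of the slide and reads about 0.008 with the plate fully home. Its spring is weak (0.5 N at home) and the plate's friction holds against it.
- battery_pack: Bystander, to be left alone: black battery pack, 58x65x92 mm; origin at the centre of its underside.
- tape_measure: Bystander, to be left alone: yellow tape measure, 67x80x32 mm; origin at the centre of its underside.
- bolt_m10: Bystander, to be left alone: small rusty bolt, 18x45x16 mm; origin at the centre of its underside.
- paste_tin: Bystander, to be left alone: blue and yellow tin, 70x70x64 mm; origin at the centre of its underside.
- red_box_small: Bystander, to be left alone: small red carton, 58x95x37 mm; origin at the centre of its underside.
Not all that is in view belongs to the job. Leave any brown look-alike of the change_plate alone.

How it is judged:
At the end, for the whole second after the job is handed in: The change plate lies flat on the bed (underside 20.5 to 24 mm above the base's underside, tilt under 0.03 rad), in line with the base (within 0.06 rad and 4 mm sideways), slid back so that it holds the red plunger in by more than 6.5 mm (within about 1.5 mm of the stop), at rest and released (value of joint home_plunger above 0.0065 m and z of plate_foot in the frame of jig_base between 0.0205 and 0.024 m and y of plate_foot in the frame of jig_base between -0.004 and 0.004 m and angle between plate_foot's own z axis and vertical below 0.03 rad and angle between the x axis of plate_foot and the x axis of jig_base, either way round below 0.06 rad and contact force between the fingers and change_plate below 0.1 N and linear speed of change_plate below 0.02 m/s); the robot touches nothing.
It fails at once if the change plate is pressed or pushed against the jig with more than 40 N (contact force between change_plate and jig_base above 40 N).
It fails at once if a bystander (battery pack, tape measure, bolt, tin or small red carton) is disturbed, moved over 30 mm (distance of any of battery_pack, tape_measure, bolt_m10, paste_tin, red_box_small from where it was at the start of the episode above 0.03 m).
It also fails if it takes over 67 s, if anything falls off the work surface, if the arm or the gripper's body presses on something with over 40 N, if the wrist force passes 120 N, or if a joint passes its speed limit or range.

## Working session

There is one attempt and no reset: what is moved stays moved. The work goes in short steps, Python scripts to look and compute and a shell command to move; the robot and the scene stay as the last step left them, time stands still between calls to the robot, and variables do not carry over. Pictures are saved under pics/ and viewed, at most 10 in all, crops included, and the job is handed in when it is done.

```bash
mkdir -p pics; cat > h.py <<'E'
import numpy as np, cv2
from scipy.spatial.transform import Rotation as R
from bench import monitor, grab_frame, ctrl, finder
def ray(f,uv,st=None):
    """world origin and direction of pixel(s)"""
    uv=np.atleast_2d(np.array(uv,float))
    d=np.c_[(uv[:,0]-f['cx'])/f['fx'],(uv[:,1]-f['cy'])/f['fy']]
    u=d.copy()
    for _ in range(20): u=d/(1+f['k1']*(u**2).sum(1,keepdims=True))
    v=np.c_[u,np.ones(len(u))]
    if 'rvec' in f:
        M=R.from_rotvec(np.ravel(f['rvec'])).as_matrix(); return -M.T@np.ravel(f['tvec']), v@M
    T=np.eye(4);T[:3,:3]=R.from_quat(st['ee_rot']).as_matrix();T[:3,3]=st['ee_pos']
    T=T@np.array(f['T_tool_cam']); return T[:3,3], v@T[:3,:3].T
def at_z(f,uv,z,st=None):
    o,d=ray(f,uv,st); return o+d*((z-o[2])/d[:,2])[:,None]
def save(f,n): cv2.imwrite('pics/'+n,f['img'][:,:,::-1])
E
python3 - <<'E'
from h import *
st=monitor.state(); print(st)
for n in ('top','side'):
    f=grab_frame(n); save(f,n+'0.png')
    for l in ('change_plate','jig_base','plate_grip'):
        for r in finder.boxes_of(l,f): print(n,l,r['conf'],r['uv'],at_z(f,r['uv'],0.005)[0])
t=cv2.imread('pics/top0.png');s=cv2.imread('pics/side0.png')
cv2.imwrite('pics/both.png',cv2.resize(np.vstack([t]),(800,600)))
E
```

```text
{'time': 0.0, 'qpos': array([-1.34861822e+00,  3.14036895e-01,  4.49716859e-02,  1.30356606e+00,
       -1.75377614e-05,  1.43117956e+00]), 'joint_velocities': array([-6.90696890e-04,  7.93054221e-04,  7.24474847e-04,  7.55630395e-04,
        1.53694613e-03, -9.95929677e-05]), 'tau': array([-3.96987452e-04, -4.80627823e+01,  2.98533565e+01,  1.93442818e-02,
       -2.20250959e-04, -1.72934499e-06]), 'ee_pos': array([ 0.20339687, -0.53732575,  0.24938507]), 'ee_rot': array([ 9.83682213e-01,  1.79912374e-01, -4.66243804e-05, -9.16325383e-04]), 'contact_force': array([0.65465992, 0.14558352, 0.45000039]), 'torque': array([0.04350408, 0.02338954, 0.00651838]), 'finger_force': 0.0, 'grip_width': 1.0026414420840455}
top change_plate 0.9 [230.5, 187.0] [0.64531337 0.21436365 0.005     ]
top change_plate 0.69 [219.5, 243.5] [0.46932906 0.2493869  0.005     ]
top change_plate 0.58 [284.5, 257.3] [0.42523382 0.04753373 0.005     ]
top change_plate 0.29 [397.2, 160.9] [ 0.72437902 -0.311393    0.005     ]
top jig_base 0.8 [375.2, 218.7] [ 0.54258526 -0.23728202  0.005     ]
top plate_grip 0.86 [232.3, 188.9] [0.63930634 0.20873951 0.005     ]
top plate_grip 0.67 [285.2, 255.3] [0.43141642 0.04531172 0.005     ]
top plate_grip 0.64 [219.0, 243.4] [0.46964771 0.25094816 0.005     ]
side change_plate 0.94 [338.0, 228.8] [0.42455435 0.04893489 0.005     ]
side change_plate 0.93 [291.1, 262.8] [0.46814009 0.25755642 0.005     ]
side change_plate 0.52 [203.8, 276.2] [0.64304956 0.42887935 0.005     ]
side jig_base 0.56 [276.8, 309.2] [0.40957473 0.42076231 0.005     ]
side plate_grip 0.97 [337.4, 232.6] [0.41768505 0.06701855 0.005     ]
side plate_grip 0.6 [291.5, 263.5] [0.46566843 0.25942828 0.005     ]
side plate_grip 0.58 [251.2, 237.0] [0.63240805 0.22302147 0.005     ]
```

View pics/both.png

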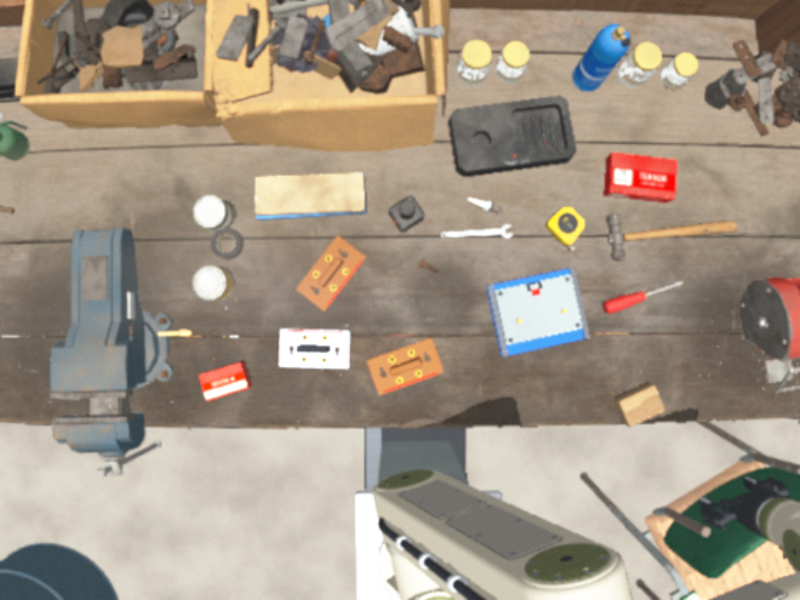

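View pics/side0.png

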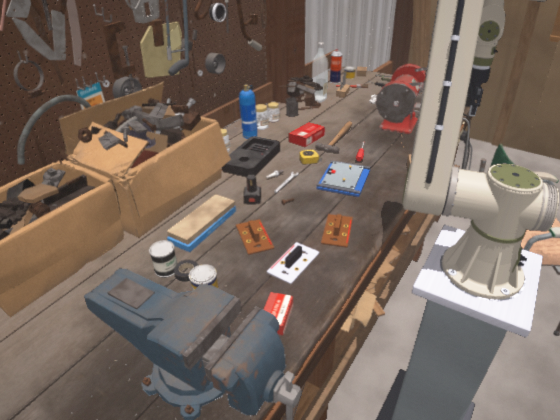

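Top view (800-px scale): candidates for the plate are the silver one with the black grip at (315,348), i.e. (220,243) in the raw image, and brown look-alikes at (332,272) and (405,366). I choose the silver one. The jig is at (537,312), with its plunger side away from the robot.

```bash
python3 - <<'E'
from h import *
f=grab_frame('top')
im=f['img'][:,:,::-1]
a=cv2.resize(im[215:270,180:260],(800,550),interpolation=cv2.INTER_CUBIC)[:, :]
b=cv2.resize(im[180:255,335:420],(680,600),interpolation=cv2.INTER_CUBIC)
cv2.imwrite('pics/crop1.png',np.hstack([cv2.resize(a,(400,275)),cv2.resize(b,(400,353))[:275]]))
for l,z,c in (('change_plate',.005,(219,243)),('jig_base',.018,(375,218)),('home_plunger',.027,(375,200))):
    for r in finder.masks_of(l,f):
        m=r['mask'].astype(np.uint8)
        if np.hypot(*(np.array(r['uv'])-c))>15: continue
        cs=max(cv2.findContours(m,0,cv2.CHAIN_APPROX_NONE)[0],key=cv2.contourArea)[:,0]
        p=at_z(f,cs,z)[:,:2]
        print(l,r['conf'],r['uv'],cv2.minAreaRect((p*1000).astype(np.float32)))
o,d=ray(f,[[280,210]]);print(o)
E
```

```text
change_plate 0.91 [217.3, 243.8] ((469.5618896484375, 248.681640625), (150.8092498779297, 80.44873046875), 88.26487731933594)
jig_base 0.73 [374.7, 219.9] ((545.920166015625, -238.18333435058594), (161.20509338378906, 202.81570434570312), 10.402081489562988)
[0.5245489  0.07524894 1.35403023]
```

View pics/crop1.png

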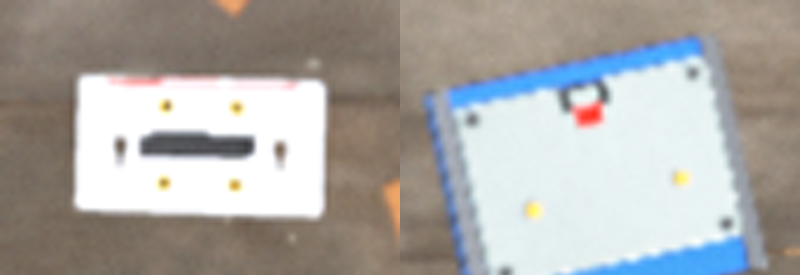

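The crop shows the silver plate with its red stripe on the far edge (120,82), keyhole slots pointing to the near side, and brass bushes, so it is the right plate. On the jig, the yellow studs are at (533,210) and (681,178), with the red plunger at (588,115). Next I look at the studs from the wrist camera.

```bash
python3 - <<'E'
from h import *
f=grab_frame('wrist'); print(np.round(f['T_tool_cam'],3),f['fx'],f['k1'])
f=grab_frame('top'); print(at_z(f,[[363.3,224.6],[394.7,217.8]],.034))
E
python3 -m pendant '45 -20 0 0 0 -8 0;90 -40 0 0 0 -16 0;135 -60 0 0 0 -24 0;180 -80 0 0 0 -32 0;225 -100 0 0 0 -40 0;270 -120 0 0 0 -48 0;310 -140 0 0 0 -56 0;340 -155 0 0 0 -62 0'
```

```text
[[-0.    -0.953 -0.303  0.078]
 [ 1.    -0.     0.    -0.001]
 [-0.001 -0.303  0.953 -0.122]
 [ 0.     0.     0.     1.   ]] 328.86927030335426 -0.013751640551097696
[[ 0.52451637 -0.19351362  0.034     ]
 [ 0.54438681 -0.29125916  0.034     ]]
time: 1.5
ee_pos: [0.4682, -0.2703, 0.2505]
ee_rot: [0.748, 0.663, 0.0, 0.0]
contact_force: [-0.6, 0.6, -0.4]
grip_width: 1.002
finger_force: 0.0
```

```bash
python3 - <<'E'
from h import *
st=monitor.state(); f=grab_frame('wrist'); save(f,'w1.png')
for l,z in (('jig_base',.012),('home_plunger',.026)):
    for r in finder.masks_of(l,f):
        cs=max(cv2.findContours(r['mask'].astype(np.uint8),0,cv2.CHAIN_APPROX_NONE)[0],key=cv2.contourArea)[:,0]
        print(l,r['conf'],r['uv'],cv2.minAreaRect((at_z(f,cs,z,st)[:,:2]*1000).astype(np.float32)))
hsv=cv2.cvtColor(f['img'],cv2.COLOR_RGB2HSV)
m=cv2.inRange(hsv,(20,90,120),(35,255,255))
n,_,s,c=cv2.connectedComponentsWithStats(m)
for i in range(1,n):
    if s[i,4]>15: print(s[i],c[i],at_z(f,c[i],.034,st)[0])
E
```

```text
jig_base 0.67 [340.3, 135.8] ((546.2232055664062, -240.85443115234375), (159.4588165283203, 200.38424682617188), 11.291253089904785)
home_plunger 0.51 [385.7, 137.0] ((587.502685546875, -231.60455322265625), (14.176079750061035, 19.430025100708008), 13.064977645874023)
[320  99  10  10  79] [324.62025316 103.73417722] [ 0.52578053 -0.1933459   0.034     ]
[ 472  145   88   76 3163] [514.09579513 181.028454  ] [ 0.71911786 -0.29408241  0.034     ]
[531 176  10  11  55] [535.38181818 181.14545455] [ 0.74186662 -0.29691026  0.034     ]
[346 193  10   9  66] [350.31818182 196.77272727] [ 0.5458101  -0.29055159  0.034     ]
```

View pics/w1.png

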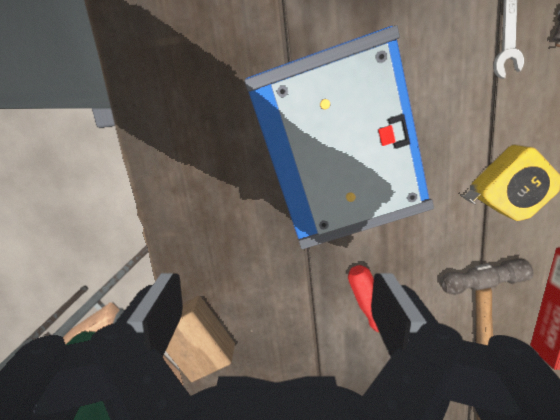

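The picture shows the jig studs at (325,104) and (350,197), with the plunger at (387,135). Stud mid is about (0.5355,-0.242), yaw about 11.4°. Next, over to the plate.

```bash
python3 -m pendant '45 -6 0 0 0 0 0;90 -12 0 0 0 0 0;135 -18 0 0 0 -1 0;180 -24 0 0 0 -2 0;225 -30 0 0 0 -3 0;270 -36 0 0 0 -4 0;315 -42 0 0 0 -5 0;360 -48 0 0 0 -5 0'
python3 -m pendant '40 0 0 0 0 0 0;80 0 0 0 0 0 0;105 0 0 0 0 0 0;115 0 0 0 0 0 0;115 0 0 0 0 0 0;115 0 0 0 0 0 0;115 0 0 0 0 0 0;115 0 0 0 0 0 0'
cat > pl.py <<'E'
from h import *
st=monitor.state(); f=grab_frame('wrist'); save(f,'w2.png')
print(st['ee_pos'],st['ee_rot'])
for l,z in (('change_plate',.004),('plate_grip',.04)):
    for r in finder.masks_of(l,f):
        cs=max(cv2.findContours(r['mask'].astype(np.uint8),0,cv2.CHAIN_APPROX_NONE)[0],key=cv2.contourArea)[:,0]
        print(l,r['conf'],r['uv'],cv2.minAreaRect((at_z(f,cs,z,st)[:,:2]*1000).astype(np.float32)))
E
python3 pl.py
```

```text
time: 2.45
ee_pos: [0.4645, 0.0911, 0.2506]
ee_rot: [0.722, 0.692, 0.0, 0.0]
contact_force: [0.9, -0.4, -0.3]
grip_width: 1.001
finger_force: 0.0
time: 3.25
ee_pos: [0.4694, 0.2043, 0.2504]
ee_rot: [0.722, 0.692, -0.0, 0.0]
contact_force: [-0.7, 0.5, -0.6]
grip_width: 0.995
finger_force: 0.0
[0.46935264 0.20434474 0.25036486] [ 7.21705156e-01  6.92200579e-01 -5.47242074e-05  1.49669907e-04]
change_plate 0.87 [418.8, 165.0] ((633.4017944335938, 212.14453125), (81.0029525756836, 152.08290100097656), 51.90994644165039)
change_plate 0.83 [273.6, 134.4] ((469.787109375, 248.30886840820312), (150.25811767578125, 80.06902313232422), 88.24369049072266)
change_plate 0.78 [250.0, 294.6] ((430.0615234375, 51.282344818115234), (81.81316375732422, 153.3746337890625), 18.842458724975586)
plate_grip 0.96 [248.8, 297.4] ((434.6209716796875, 73.30223083496094), (75.4236831665039, 139.12062072753906), 18.921987533569336)
plate_grip 0.64 [419.0, 163.8] ((617.777587890625, 218.37271118164062), (73.92777252197266, 138.40773010253906), 52.420066833496094)
plate_grip 0.58 [274.4, 131.9] ((470.10040283203125, 251.695068359375), (135.4713134765625, 72.16146850585938), 88.229736328125)
```

View pics/w2.png

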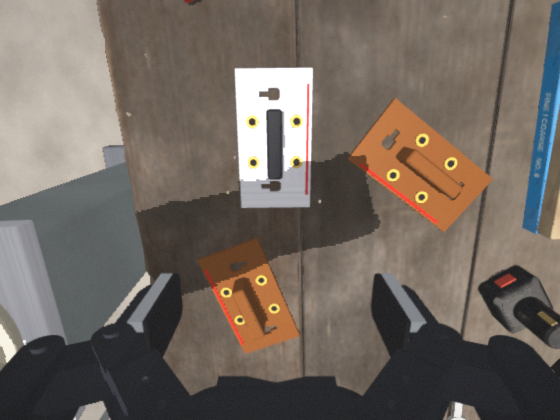

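Top edge of the plate is clear; the red stripe is on its far (+x) side at column 307, slots toward the robot. Go down and grip.

```bash
python3 -m pendant '20 -1.5 40 0 0 -0.6 0;44 -1.5 80 0 0 -0.6 0;44 -1.5 120 0 0 -0.6 0;44 -1.5 160 0 0 -0.6 0;44 -1.5 190 0 0 -0.6 0;44 -1.5 210 0 0 -0.6 0;44 -1.5 221 0 0 -0.6 0;44 -1.5 221 0 0 -0.6 0'
python3 -m pendant '0 0 0 0 0 0 0;0 0 0 0 0 0 1;0 0 0 0 0 0 1;0 0 0 0 0 0 1;0 0 0 0 0 0 1;0 0 0 0 0 0 1;0 0 0 0 0 0 1;0 0 0 0 0 0 1'
python3 -m pendant '0 0 0 0 0 0 1;0 0 0 0 0 0 1;0 0 -10 0 0 0 1;0 0 -30 0 0 0 1;0 0 -50 0 0 0 1;0 0 -70 0 0 0 1;0 0 -90 0 0 0 1;0 0 -90 0 0 0 1'
```

```text
time: 4.2
ee_pos: [0.4685, 0.2491, 0.028]
ee_rot: [0.717, 0.697, -0.001, -0.001]
contact_force: [-0.3, -0.5, -0.1]
grip_width: 1.001
finger_force: 0.0
time: 5.0
ee_pos: [0.4694, 0.2497, 0.0297]
ee_rot: [0.717, 0.697, 0.0, 0.0]
contact_force: [-2.0, -0.1, 4.9]
grip_width: 0.178
finger_force: 61.1
time: 5.8
ee_pos: [0.4708, 0.2501, 0.1215]
ee_rot: [0.717, 0.697, 0.002, 0.001]
contact_force: [0.5, 1.7, -4.4]
grip_width: 0.179
finger_force: 59.7
```

```bash
python3 -m pendant '-30 5 -10 0 0 0 1;-75 13 -20 0 0 0 1;-120 21 -20 0 0 0 1;-165 29 -20 0 0 0 1;-210 37 -20 0 0 0 1;-255 45 -20 0 0 0 1;-300 53 -20 0 0 0 1;-345 58 -20 0 0 0 1'
python3 -m pendant '-40 6 0 0 0 -3 1;-80 12 0 0 0 -6 1;-115 17 0 0 0 -9 1;-135 20 0 0 0 -12 1;-144 20.6 0 0 0 -13 1;-144 20.6 20 0 0 -13 1;-144 20.6 40 0 0 -13 1;-144 20.6 40 0 0 -13 1'
python3 - <<'E'
from h import *
st=monitor.state(); f=grab_frame('wrist'); save(f,'w3.png'); print(st['ee_pos'],st['ee_rot'])
print(st['contact_force'])
g=grab_frame('side');save(g,'s3.png')
a=f['img'];b=g['img'][120:225,280:420]
cv2.imwrite('pics/c3.png',np.vstack([a[:400],np.zeros((1,560,3),np.uint8)])[:,:,::-1]); cv2.imwrite('pics/c3s.png',cv2.resize(b,(800,600),interpolation=cv2.INTER_CUBIC)[:,:,::-1])
E
```

```text
time: 6.6
ee_pos: [0.5167, -0.0986, 0.1378]
ee_rot: [0.717, 0.697, -0.0, -0.001]
contact_force: [1.2, 0.3, -5.1]
grip_width: 0.179
finger_force: 59.5
time: 7.4
ee_pos: [0.5306, -0.2399, 0.0947]
ee_rot: [0.634, 0.773, -0.001, -0.004]
contact_force: [-0.9, 0.3, -5.5]
grip_width: 0.176
finger_force: 59.5
[ 0.53059334 -0.23986187  0.09466553] [ 6.34034670e-01  7.73292221e-01 -5.96018285e-04 -4.33845639e-03]
[-0.93912856  0.34953142 -5.54297414]
```

View pics/c3.png

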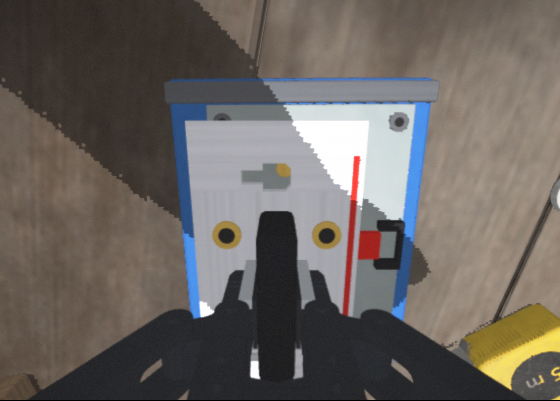

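The wrist view shows the far stud head (283,170) through the plate's window (277,177), and the slot running to column 243. Let it settle and measure this precisely in a crop.

```bash
python3 -m pendant '0 0 0 0 0 0 1;0 0 0 0 0 0 1;0 0 0 0 0 0 1;0 0 0 0 0 0 1;0 0 0 0 0 0 1;0 0 0 0 0 0 1;0 0 0 0 0 0 1;0 0 0 0 0 0 1'
python3 - <<'E'
from h import *
st=monitor.state(); f=grab_frame('wrist'); print(st['ee_pos'],st['ee_rot'])
np.save('st4.npy',st,allow_pickle=True); np.save('f4.npy',f,allow_pickle=True)
cv2.imwrite('pics/c4.png',cv2.resize(f['img'][110:200,180:300],(800,600),interpolation=cv2.INTER_CUBIC)[:,:,::-1])
E
```

```text
time: 8.3
ee_pos: [0.5337, -0.2415, 0.0993]
ee_rot: [0.634, 0.773, -0.0, -0.0]
contact_force: [-0.1, -0.3, -4.6]
grip_width: 0.178
finger_force: 59.5
[ 0.53368085 -0.24147437  0.09928223] [ 6.33870330e-01  7.73439334e-01 -1.89070854e-05 -7.47417372e-06]
```

View pics/c4.png

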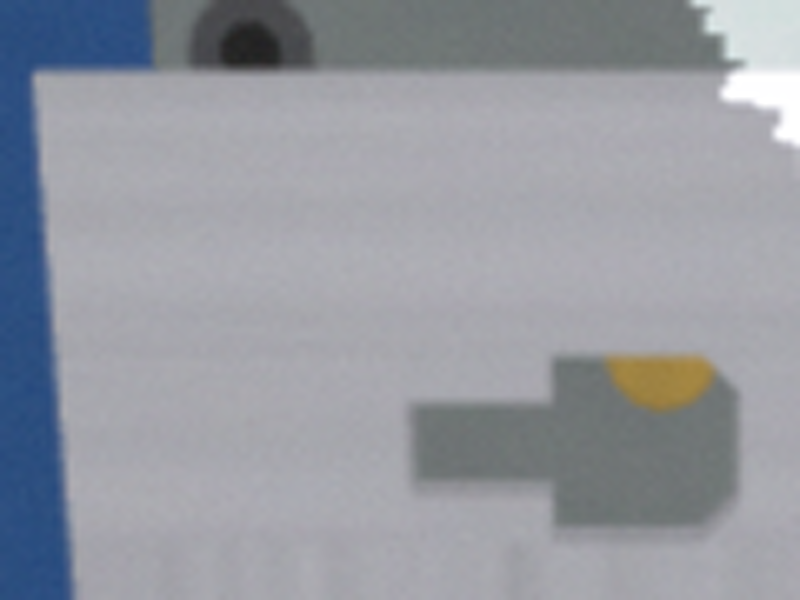

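```bash
python3 - <<'E'
from h import *
st=np.load('st4.npy',allow_pickle=True).item(); f=np.load('f4.npy',allow_pickle=True).item()
T=R.from_quat(st['ee_rot']); print('tool x yaw',np.degrees(np.arctan2(*T.as_matrix()[:2,0][::-1])))
P=lambda u,v:((u+.5)/6.6667-.5+180,(v+.5)/6.6667-.5+110)
zt=st['ee_pos'][2]-.0295+.005
def tool(uv,z): return (T.inv().apply(at_z(f,P(*uv),z,st)[0]-st['ee_pos'])*1000).round(2)
print('win L,R,top,bot', [tool(p,zt) for p in ((553,440),(740,440),(646,355),(646,525))])
print('slot end',tool((410,443),zt),'slot mid',tool((480,443),zt), tool((33,70),zt))
print('stud bottom',tool((660,410),.0335), 'chord',tool((605,357),.0335),tool((715,357),.0335))
o,d=ray(f,[P(660,410)],st)
S=np.array([.0,0,0])
# expected centre tool coords of +y stud from earlier measure
for s in ([.52578,-.19335,.034],[.54581,-.29055,.034]): print((T.inv().apply(np.array(s)-st['ee_pos'])*1000).round(2))
E
```

```text
tool x yaw 101.32750151297644
win L,R,top,bot [array([49.53, -5.66, 24.5 ]), array([49.53,  7.01, 24.5 ]), array([55.3 ,  0.64, 24.5 ]), array([43.63,  0.64, 24.5 ])]
slot end [ 49.33 -15.36  24.5 ] slot mid [ 49.33 -10.61  24.5 ] [ 73.74 -38.93  24.5 ]
stud bottom [44.06  1.91 65.78] chord [48.65 -2.83 65.78] [48.65  6.62 65.78]
[48.74  1.71 65.28]
[-50.5    2.26  65.28]
```

Window centre sits at tool (49.4, 0.75) mm and the stud at (49.2, 1.9), so I shift +1.1 mm along tool y, descend to just above the heads and look again.

```bash
python3 -m pendant '0 1.1 5 0 0 0 1;0 1.1 12 0 0 0 1;0 1.1 20 0 0 0 1;0 1.1 27 0 0 0 1;0 1.1 31 0 0 0 1;0 1.1 31 0 0 0 1;0 1.1 31 0 0 0 1;0 1.1 31 0 0 0 1'
python3 - <<'E'
from h import *
st=monitor.state(); f=grab_frame('wrist'); print(st['ee_pos'],st['ee_rot'])
np.save('st5.npy',st,allow_pickle=True); np.save('f5.npy',f,allow_pickle=True)
cv2.imwrite('pics/c5.png',cv2.resize(f['img'][110:200,180:300],(800,600),interpolation=cv2.INTER_CUBIC)[:,:,::-1])
E
```

```text
time: 9.15
ee_pos: [0.5351, -0.2415, 0.0687]
ee_rot: [0.634, 0.773, 0.0, 0.0]
contact_force: [-0.0, -0.6, -5.3]
grip_width: 0.182
finger_force: 59.6
[ 0.53510421 -0.24148263  0.06867811] [6.33853037e-01 7.73453393e-01 1.65524043e-05 4.19629158e-04]
```

View pics/c5.png

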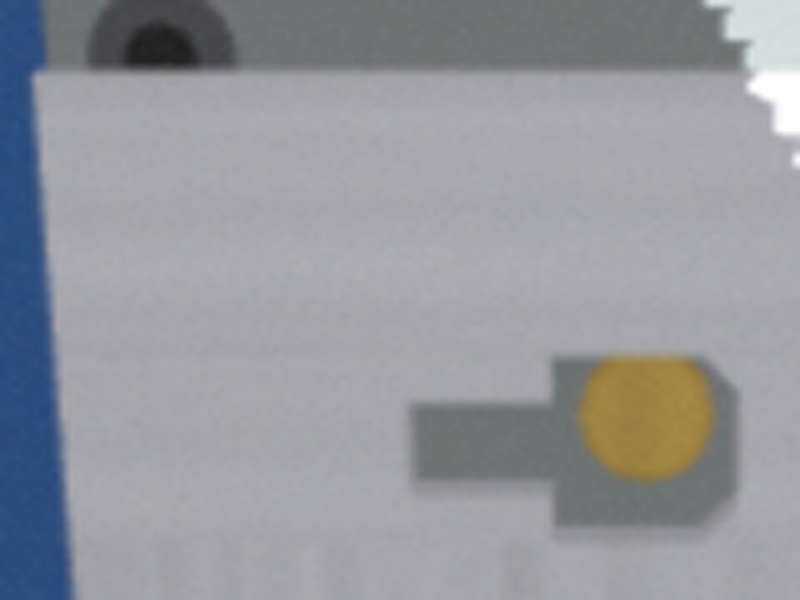

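```bash
python3 - <<'E'
from h import *
st=np.load('st5.npy',allow_pickle=True).item(); f=np.load('f5.npy',allow_pickle=True).item()
T=R.from_quat(st['ee_rot'])
P=lambda u,v:((u+.5)/6.6667-.5+180,(v+.5)/6.6667-.5+110)
zt=st['ee_pos'][2]-.0295+.005
def tool(uv,z): return (T.inv().apply(at_z(f,P(*uv),z,st)[0]-st['ee_pos'])*1000).round(2)
print('win',[tool(p,zt) for p in ((553,440),(738,440),(646,355),(646,522))],'stud',[tool(p,.034) for p in ((580,414),(714,414),(647,414),(647,481))])
E
```

```text
win [array([49.54, -5.66, 24.47]), array([49.53,  6.88, 24.47]), array([55.3 ,  0.64, 24.47]), array([43.84,  0.64, 24.47])] stud [array([49.44, -4.11, 34.64]), array([49.44,  5.56, 34.65]), array([49.44,  0.73, 34.65]), array([44.51,  0.73, 34.65])]
```

The stud (647,414) lines up with the window centre within about 0.1 mm. Lowering gently.

```bash
python3 -m pendant '0 0 2 0 0 0 1;0 0 4 0 0 0 1;0 0 5 0 0 0 1;0 0 6 0 0 0 1;0 0 7 0 0 0 1;0 0 8 0 0 0 1;0 0 8 0 0 0 1;0 0 8 0 0 0 1'
```

```text
time: 10.0
ee_pos: [0.5348, -0.2413, 0.0603]
ee_rot: [0.634, 0.773, -0.0, 0.0]
contact_force: [-0.3, 0.0, -6.0]
grip_width: 0.175
finger_force: 59.6
```

```bash
python3 -m pendant '0 0 1 0 0 0 1;0 0 2 0 0 0 1;0 0 3 0 0 0 1;0 0 4 0 0 0 1;0 0 5 0 0 0 1;0 0 6 0 0 0 1;0 0 7 0 0 0 1;0 0 7 0 0 0 1'
```

```text
time: 10.8
ee_pos: [0.5346, -0.2412, 0.0531]
ee_rot: [0.634, 0.773, -0.0, -0.0]
contact_force: [0.5, -0.1, -5.7]
grip_width: 0.176
finger_force: 59.6
```

```bash
python3 -m pendant '0 0 0.2 0 0 0 1;0 0 0.4 0 0 0 1;0 0 0.6 0 0 0 1;0 0 0.8 0 0 0 1;0 0 1 0 0 0 1;0 0 1 0 0 0 1;0 0 1 0 0 0 1;0 0 1 0 0 0 1'
python3 -m pendant '0 0 0.1 0 0 0 1;0 0 0.2 0 0 0 1;0 0 0.3 0 0 0 1;0 0 0.4 0 0 0 1;0 0 0.4 0 0 0 1;0 0 0.4 0 0 0 1;0 0 0.4 0 0 0 1;0 0 0.4 0 0 0 1'
```

```text
time: 11.6
ee_pos: [0.5348, -0.2413, 0.0523]
ee_rot: [0.634, 0.773, -0.0, 0.0]
contact_force: [0.4, 0.0, -4.8]
grip_width: 0.177
finger_force: 59.6
time: 12.4
ee_pos: [0.5348, -0.2413, 0.0519]
ee_rot: [0.634, 0.773, -0.0, 0.0]
contact_force: [-0.3, -0.3, -5.0]
grip_width: 0.175
finger_force: 59.6
```

```bash
python3 -m pendant '0 0 0.1 0 0 0 1;0 0 0.2 0 0 0 1;0 0 0.3 0 0 0 1;0 0 0.4 0 0 0 1;0 0 0.4 0 0 0 1;0 0 0.4 0 0 0 1;0 0 0.4 0 0 0 1;0 0 0.4 0 0 0 1'
```

```text
time: 13.2
ee_pos: [0.5348, -0.2413, 0.0518]
ee_rot: [0.634, 0.773, -0.0, 0.0]
contact_force: [-2.0, 0.9, 1.0]
grip_width: 0.179
finger_force: 60.2
```

Resting on the bed (about 6 N). Ease off slightly and slide back.

```bash
python3 -m pendant '0 0 -0.2 0 0 0 1;0 1 -0.2 0 0 0 1;0 2 -0.2 0 0 0 1;0 4 -0.2 0 0 0 1;0 6 -0.2 0 0 0 1;0 8 -0.2 0 0 0 1;0 8 -0.2 0 0 0 1;0 8 -0.2 0 0 0 1'
```

```text
time: 14.0
ee_pos: [0.5431, -0.2398, 0.0518]
ee_rot: [0.634, 0.774, 0.0, 0.0]
contact_force: [-2.1, -0.9, 1.2]
grip_width: 0.176
finger_force: 60.4
```

```bash
python3 -m pendant '0 0.5 0 0 0 0 1;0 1 0 0 0 0 1;0 1.5 0 0 0 0 1;0 2 0 0 0 0 1;0 2.5 0 0 0 0 1;0 3 0 0 0 0 1;0 3.5 0 0 0 0 1;0 4 0 0 0 0 1'
```

```text
time: 14.8
ee_pos: [0.5462, -0.239, 0.0518]
ee_rot: [0.634, 0.773, -0.0, -0.0]
contact_force: [-5.8, -1.3, 2.6]
grip_width: 0.178
finger_force: 60.7
```

```bash
python3 -m pendant '0 0 0 0 0 0 1;0 0.2 0 0 0 0 1;0 0.4 0 0 0 0 1;0 0.6 0 0 0 0 1;0 0.8 0 0 0 0 1;0 0.8 0 0 0 0 1;0 0.8 0 0 0 0 1;0 0.8 0 0 0 0 1'
```

```text
time: 15.6
ee_pos: [0.5469, -0.2388, 0.0518]
ee_rot: [0.634, 0.773, -0.0, -0.0]
contact_force: [-6.1, -2.1, 2.3]
grip_width: 0.174
finger_force: 60.7
```

```bash
python3 -m pendant '0 0.2 0 0 0 0 1;0 0.4 0 0 0 0 1;0 0.6 0 0 0 0 1;0 0.8 0 0 0 0 1;0 0.8 0 0 0 0 1;0 0.8 0 0 0 0 1;0 0.8 0 0 0 0 1;0 0.8 0 0 0 0 1'
```

```text
time: 16.4
ee_pos: [0.5476, -0.2387, 0.0517]
ee_rot: [0.634, 0.773, -0.0, -0.0]
contact_force: [-5.2, -1.5, 2.4]
grip_width: 0.177
finger_force: 60.7
```

```bash
python3 -m pendant '0 0.2 0 0 0 0 1;0 0.4 0 0 0 0 1;0 0.4 0 0 0 0 1;0 0.4 0 0 0 0 1;0 0.4 0 0 0 0 1;0 0.4 0 0 0 0 1;0 0.4 0 0 0 0 1;0 0.4 0 0 0 0 1'
```

```text
time: 17.2
ee_pos: [0.548, -0.2386, 0.0518]
ee_rot: [0.634, 0.773, -0.0, -0.0]
contact_force: [-6.2, -2.0, 3.0]
grip_width: 0.18
finger_force: 60.7
```

```bash
python3 -m pendant '0 0.2 0 0 0 0 1;0 0.4 0 0 0 0 1;0 0.4 0 0 0 0 1;0 0.4 0 0 0 0 1;0 0.4 0 0 0 0 1;0 0.4 0 0 0 0 1;0 0.4 0 0 0 0 1;0 0.4 0 0 0 0 1'
```

```text
time: 18.0
ee_pos: [0.5484, -0.2385, 0.0518]
ee_rot: [0.634, 0.773, -0.0, -0.0]
contact_force: [-5.8, -1.6, 1.9]
grip_width: 0.179
finger_force: 60.7
```

```bash
python3 -m pendant '0 0.2 0 0 0 0 1;0 0.4 0 0 0 0 1;0 0.4 0 0 0 0 1;0 0.4 0 0 0 0 1;0 0.4 0 0 0 0 1;0 0.4 0 0 0 0 1;0 0.4 0 0 0 0 1;0 0.4 0 0 0 0 1'
```

```text
time: 18.8
ee_pos: [0.5488, -0.2385, 0.0518]
ee_rot: [0.634, 0.773, -0.0, -0.0]
contact_force: [-5.7, -1.8, 2.1]
grip_width: 0.176
finger_force: 60.7
```

```bash
python3 -m pendant '0 0.2 0 0 0 0 1;0 0.4 0 0 0 0 1;0 0.4 0 0 0 0 1;0 0.4 0 0 0 0 1;0 0.4 0 0 0 0 1;0 0.4 0 0 0 0 1;0 0.4 0 0 0 0 1;0 0.4 0 0 0 0 1'
```

```text
time: 19.6
ee_pos: [0.549, -0.2384, 0.0518]
ee_rot: [0.634, 0.773, -0.001, -0.0]
contact_force: [-6.3, -1.4, 3.0]
grip_width: 0.177
finger_force: 60.8
```

```bash
python3 -m pendant '0 0.2 0 0 0 0 1;0 0.4 0 0 0 0 1;0 0.4 0 0 0 0 1;0 0.4 0 0 0 0 1;0 0.4 0 0 0 0 1;0 0.4 0 0 0 0 1;0 0.4 0 0 0 0 1;0 0.4 0 0 0 0 1'
```

```text
time: 20.4
ee_pos: [0.549, -0.2384, 0.0518]
ee_rot: [0.634, 0.773, -0.001, -0.001]
contact_force: [-7.0, -1.6, 3.1]
grip_width: 0.177
finger_force: 60.9
```

```bash
python3 -m pendant '0 0.3 0 0 0 0 1;0 0.6 0 0 0 0 1;0 0.8 0 0 0 0 1;0 0.8 0 0 0 0 1;0 0.8 0 0 0 0 1;0 0.8 0 0 0 0 1;0 0.8 0 0 0 0 1;0 0.8 0 0 0 0 1'
```

```text
time: 21.2
ee_pos: [0.5492, -0.2384, 0.0518]
ee_rot: [0.634, 0.773, -0.001, -0.001]
contact_force: [-9.7, -1.9, 5.0]
grip_width: 0.176
finger_force: 61.2
```

Stalled against the stop with force building, so it is home. Unload, open and rise.

```bash
python3 -m pendant '0 -0.4 0 0 0 0 1;0 -0.8 0 0 0 0 1;0 -0.8 0 0 0 0 1;0 -0.8 0 0 0 0 0.8;0 -0.8 0 0 0 0 0;0 -0.8 0 0 0 0 0;0 -0.8 0 0 0 0 0;0 -0.8 0 0 0 0 0'
python3 -m pendant '0 0 0 0 0 0 0;0 0 0 0 0 0 0;0 0 -5 0 0 0 0;0 0 -20 0 0 0 0;-10 0 -50 0 0 0 0;-20 0 -80 0 0 0 0;-30 0 -110 0 0 0 0;-30 0 -110 0 0 0 0'
python3 - <<'E'
from h import *
st=monitor.state(); f=grab_frame('wrist'); save(f,'w6.png'); print(st['ee_pos'],st['contact_force'])
for l,z in (('change_plate',.027),('home_plunger',.026)):
    for r in finder.masks_of(l,f):
        cs=max(cv2.findContours(r['mask'].astype(np.uint8),0,cv2.CHAIN_APPROX_NONE)[0],key=cv2.contourArea)[:,0]
        print(l,r['conf'],r['uv'],cv2.minAreaRect((at_z(f,cs,z,st)[:,:2]*1000).astype(np.float32)))
E
```

```text
time: 22.0
ee_pos: [0.5507, -0.2382, 0.0518]
ee_rot: [0.634, 0.774, 0.0, 0.0]
contact_force: [-0.6, -0.7, 0.9]
grip_width: 0.874
finger_force: 0.0
time: 22.8
ee_pos: [0.5587, -0.2704, 0.1672]
ee_rot: [0.634, 0.773, 0.0, 0.005]
contact_force: [0.7, -1.0, -0.1]
grip_width: 1.0
finger_force: 0.0
[ 0.55869818 -0.27036323  0.1671738 ] [ 0.72002865 -0.98438566 -0.09582991]
change_plate 0.91 [271.4, 152.0] ((549.95361328125, -239.119384765625), (79.82074737548828, 150.00762939453125), 11.267471313476562)
home_plunger 0.56 [328.3, 169.8] ((595.8119506835938, -229.76651000976562), (14.781713485717773, 17.83049774169922), 11.241716384887695)
```

View pics/w6.png

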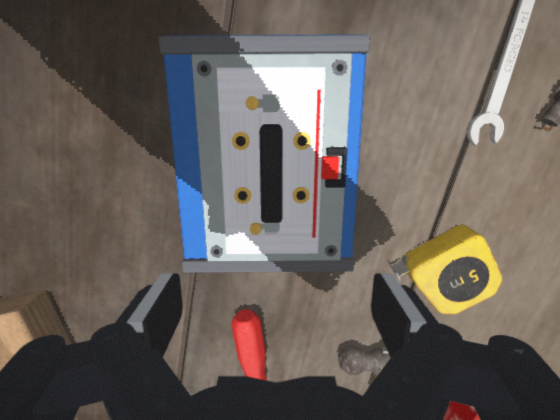

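The heads of both studs sit over the slot ends at (252,103) and (256,229), and the plate's back edge presses the plunger at (330,167). The plate's yaw of 11.3° matches the base. Handing in.

```bash
python3 -c "
from bench import ctrl; print(ctrl.job_done())"
```

```text
the job is handed in; nothing more can be done
None
```

I fitted the change plate over both studs, slid it back to the stop against the plunger, released it and handed the job in; the plunger's own reading wasn't available to me, but the last picture shows both heads over the slot ends and the back edge against the plunger.

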